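# Feel out the grippy paperweight for the copy stand

## Robot

A 6-joint arm with a two-finger parallel gripper is mounted at the origin on a cart in front of the work surface, level with it; the furniture and walls round the work are solid. World frame = base frame: x ahead of the robot, y to its left, z up, the work surface at z = 0. Lengths are in m, angles in degrees, forces in N, time in s.
With the tool pointing down it reaches from about 0.3 to 0.825 m from the base axis. Payload 5.4 kg.
Tool frame: the origin (TCP) lies between the finger pads; the fingertips stand 11 mm ahead of it and the grasp point (between the pads) lies 8 mm behind it; z points along the fingers, y is the direction in which the jaws open and shut (so a half turn about z gives the same grasp; the last joint's range is limited). The gripper opens to 92 mm and grips with 3 to 60 N. Pads are 20 mm wide; open, the fingers measure 128 mm over their backs; the gripper's body (75 mm by 189 mm) begins 69 mm behind the grasp point.
Start: joints at [-77.412, 9.076, 91.501, -0, 79.423, -12.038], TCP at [0.24, -0.523, 0.226] pointing down, gripper open.
Joint ranges: [-166.64, 166.64], [-54.1, 131.32], [10.49, 154.53], [-73.88, 253.88], [9.74, 151.15], [-171.62, 171.62]. Speed limits (degrees/s): [147.25, 147.25, 180, 180, 180, 180].

## Interface

Orientations are given as a 3x3 rotation matrix whose columns are the frame's x, y, z axes.
In Python, from plant import env gives the robot as it stands.
- The arm moves only by the tool servo_tool, never from a script. Its arguments are lists of equal length, an entry for each row: "translation": the shift along the tool's x, y, z in mm, a list of three; "twist": the turn, a rotation vector about the tool's x, y, z in rad, a list of three; "claw": the gripper's target within -1 to 1 (shut at 1, half-way at 0, fully open at -1). In form: {"translation": [[tx, ty, tz], ...], "twist": [[rx, ry, rz], ...], "claw": [claw, ...]}. A call has 1 to 8 rows; each row is the pose to reach, as a shift and turn from the pose commanded when the call began, along the tool's axes at that moment; what a row does not reach only later rows make up. A row lasts 1/12 s, in which the tool goes at most 41.7 mm and 7.16 degrees, less where a joint would pass 70% of its speed; a pose out of reach is approached as far as the arm can. A call with a gripper value outside its range is refused whole. The fingers move at their own pace and stop on an object; the grip force is fixed at half the most. Time passes only in rows, so rows that repeat a pose let the fingers close. It gives the time, the measured TCP pose, the force and the opening at its end, in the units of the state.
- env.observe(): the state, without advancing time (a new reading comes with each control period).
- env.capture(name): name is "side" or "top"; returns a dict with "frame" (400x640x3 uint8, red, green, blue), "fx", "fy", "cx", "cy" (pixels), "R" (3x3) and "t" (3): a world point X has camera coordinates R X + t. Camera axes: x right, y down, z forward; pixel columns grow to the right and rows downward; lengths in m; the calibration is good to about 2 mm. A picture is of the moment at which its call begins. There is no depth.
- env.hand_in(): hands the job in, once; it reports no verdict.
The state is a dict: "clock": time; "qpos": joint angles; "dq": joint speeds; "joint_torque": joint torques, N m; "tool_pos": TCP position; "tcp_rot": TCP orientation; "force": force on the tool from outside, world axes, zero at the start; "moment": the same for the moment, N m; "opening": opening from 0.0 (shut) to 1.0 (fully open).
Only numpy, scipy, OpenCV 4.12 (cv2) and the standard library are available. Lean on these libraries where they do the work, as an engineer would, in place of code of your own. Each camera call takes 0.05 s, during which the arm holds its last target.

## Task

One of the three identical square steel paperweights still has a grippy rubber foot, the other two are worn smooth. First slide each of the three about 5 cm from where it lay along the desk to feel which one grips, and leave it where it then lies; when all three have been tried, lay the grippy one flat on the middle of the sloping board of the copy stand, bringing it flat against the board before you let go, and set the two smooth ones down flat on the floor of the big open crate. Do not let any weight fall or slide down the board, and leave the note pad, stapler and tape roll where they are.

Things in the scene. Friction and masses are not known exactly. Their poses are not given: they have to be found in the camera images.
- weight_a: square steel paperweight 60 x 60 x 22 mm, 0.47 to 0.64 kg; origin at the centre of its underside, x, y square to its sides, z up. Rests on a round black foot, 40 mm across, 2 mm proud, 1 mm loose. Of the three like ones, one foot is fresh rubber (friction about 1.1), two are worn smooth (0.12), different ones each run; felt only by sliding: 4 to 8 N against under 1.2 N
- weight_b: same paperweight to look at as weight_a (60 x 60 x 22 mm, origin at the centre of its underside, x, y square to its sides); its foot may be the rubber one or a worn one, felt only by sliding it
- weight_c: same paperweight to look at as weight_a (60 x 60 x 22 mm, origin at the centre of its underside, x, y square to its sides); its foot may be the rubber one or a worn one, felt only by sliding it
- copy_stand: fixed copy stand: a plain board 220 mm (up the slope) x 200 mm wide, sloping at 30 degrees on a wire frame; a ledge across the low edge stands 12 mm above the board. 143 mm high. Origin on the desk below the board's middle, z up, x horizontal toward the high edge. A worn weight slides down the board, the grippy one stays
- board_mid (a point): middle of the board's upper face, 85 mm above the desk; its x axis points up the slope, y across the board, z square out of the board (30 degrees from vertical, leaning to the low side)
- crate: fixed big open crate, 405 mm (its x) x 336 mm (its y), floor 3 mm thick, walls 3 mm thick and 118 mm high (the one at its -x side, toward the robot, 63 mm); origin at the centre of its underside, z up
- note_pad: bystander: thick square note pad, 77 x 77 x 22 mm, origin at its underside
- stapler: bystander: desk stapler, 34 x 139 x 52 mm, origin at its underside
- tape_roll: bystander: roll of brown tape lying flat, 92 mm across, 48 mm high, origin at its underside
Mind the look-alikes: they are no part of the job. Leave any turquoise look-alike of the weight_b alone.

How it is judged:
By the outcome, as a careful person would: the job done as asked, in the order asked, and still so for the second after the job is handed in, with the robot touching nothing.
It also fails if it takes over 72 s, if anything falls off the work surface, if the arm or the gripper's body presses on something with over 40 N, if the wrist force passes 120 N, or if a joint passes its speed limit or range.

## Working session

There is one attempt and no reset: what is moved stays moved. The work goes in short steps, Python scripts to look and compute and a tool call to move; the robot and the scene stay as the last step left them, time stands still between calls to the robot, and variables do not carry over. Pictures are saved under pics/ and viewed, and the job is handed in when it is done.

Besides the shell and the picture viewer there is one more tool, called after "Emit:" as name(argument=value, ...), one argument or row to a line, values as JSON. servo_tool: Moves the arm, as the interface text tells. Its arguments: {"type":"object","properties":{"translation":{"type":"array","items":{"type":"array","items":{"type":"number"}}},"twist":{"type":"array","items":{"type":"array","items":{"type":"number"}}},"claw":{"type":"array","items":{"type":"number"}}},"required":["translation","twist","claw"]}

```bash
ls; mkdir -p pics
python3 - <<'E'
from plant import env
import cv2,numpy as np,pickle
print(env.observe())
for n in("side","top"):
    c=env.capture(n); cv2.imwrite(f"pics/{n}0.png",c["frame"][...,::-1]); 
    print(n,c["fx"],c["fy"],c["cx"],c["cy"],c["R"],c["t"])
    pickle.dump(c,open(f"{n}0.pkl","wb"))
E
```

```text
pics
{'clock': 0.0, 'qpos': array([-7.74115970e+01,  9.11259269e+00,  9.15708756e+01, -9.24931047e-04,
        7.94228406e+01, -1.20370497e+01]), 'dq': array([ 0.01006734,  0.01437096, -0.01413089, -0.10231859, -0.08182318,
        0.04711294]), 'joint_torque': array([ 3.95841448e-05, -3.85574484e+01, -3.22107375e+01,  6.99424418e-02,
        3.80411558e-02, -1.51130434e-04]), 'tool_pos': array([ 0.23944364, -0.52211427,  0.22463081]), 'tcp_rot': array([[ 9.09049930e-01,  4.16686990e-01, -4.19872290e-04],
       [ 4.16687036e-01, -9.09048209e-01,  1.80737738e-03],
       [ 3.71426486e-04, -1.81795162e-03, -9.99998279e-01]]), 'force': array([ 0.39306684, -0.15583793, -0.28147042]), 'moment': array([-0.02823558,  0.00055233,  0.01513412]), 'opening': 1.0011922747525916}
side 401.19137767007686 401.19137767007686 320.957523875702 196.23615765564918 [[-0.87777675 -0.47892556  0.01175999]
 [-0.27894015  0.49097727 -0.82530825]
 [ 0.38948733 -0.72771672 -0.56456   ]] [0.44724016 0.2480282  1.15423512]
top 402.57976095726394 402.57976095726394 320.99125826402144 195.09779249272194 [[-0.01888408 -0.99975673  0.01139634]
 [-0.99508071  0.01768462 -0.09747629]
 [ 0.09725104 -0.01318103 -0.9951726 ]] [-0.04885212  0.55432241  1.35680896]
```

View pics/top0.png

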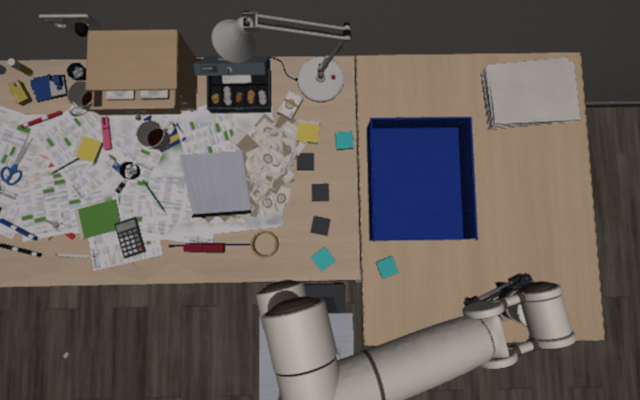

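View pics/side0.png

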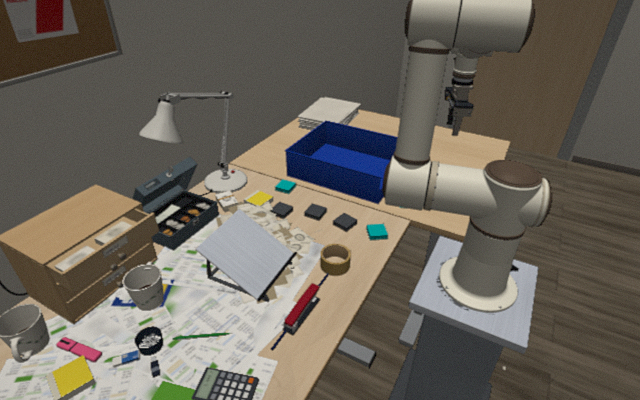

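```bash
cat > h.py <<'E'
import numpy as np,cv2
def ray(c,u,v,z):
    d=np.array([(u-c["cx"])/c["fx"],(v-c["cy"])/c["fy"],1.]); R=np.array(c["R"]);t=np.array(c["t"])
    o=-R.T@t; d=R.T@d; s=(z-o[2])/d[2]; return o+s*d
def proj(c,X):
    p=np.array(c["R"])@np.asarray(X,float)+np.array(c["t"]); return np.array([c["fx"]*p[0]/p[2]+c["cx"],c["fy"]*p[1]/p[2]+c["cy"]])
E
python3 - <<'E'
import pickle,cv2,numpy as np
from h import *
c=pickle.load(open("top0.pkl","rb"));f=c["frame"][...,::-1]
a=cv2.resize(f[120:280,170:400][:, :],None,fx=3.45,fy=3.45,interpolation=cv2.INTER_CUBIC);cv2.imwrite("pics/t0c.png",a[:600,:800])
s=pickle.load(open("side0.pkl","rb"));g=s["frame"][...,::-1]
cv2.imwrite("pics/s0c.png",cv2.resize(g[170:310,190:400],None,fx=3.8,fy=3.8,interpolation=cv2.INTER_CUBIC))
hsv=cv2.cvtColor(f,cv2.COLOR_BGR2HSV)
m=((hsv[...,2]<75)).astype(np.uint8)
n,l,st,ce=cv2.connectedComponentsWithStats(m)
for i in range(1,n):
    if 120<st[i,4]<600 and 280<ce[i][0]<360:
        ys,xs=np.where(l==i); r=cv2.minAreaRect(np.c_[xs,ys].astype(np.float32))
        print(st[i],ce[i],r, ray(c,*ce[i],.02))
E
```

```text
[297 153  17  17 261] [304.76628352 161.4137931 ] ((305.0, 161.0), (16.0, 16.0), 90.0) [ 0.67293857 -0.00481244  0.02      ]
[312 184  17  17 273] [319.76556777 192.04395604] ((320.0, 192.0), (16.0, 16.0), 90.0) [ 0.56474069 -0.05506245  0.02      ]
[311 216  19  19 266] [320.10902256 225.2406015 ] ((320.0577087402344, 225.2115478515625), (16.277639389038086, 16.081523895263672), 11.309932708740234) [ 0.4501994  -0.05411169  0.02      ]
```

View pics/t0c.png

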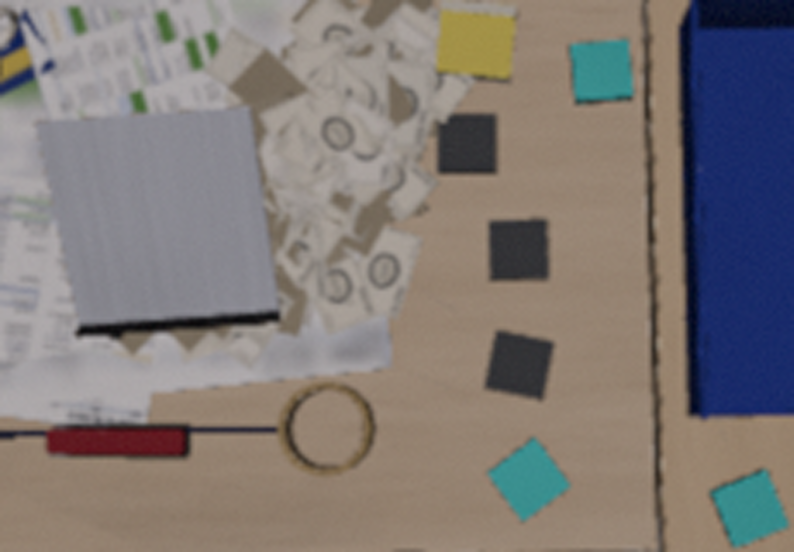

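View pics/s0c.png

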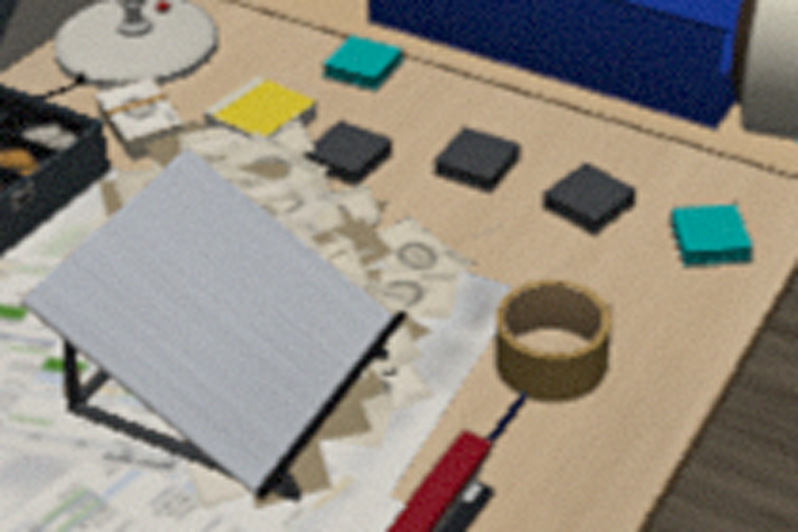

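```bash
cat > fit.py <<'E'
import pickle,cv2,numpy as np
from h import *
from scipy.optimize import least_squares
T=pickle.load(open("top0.pkl","rb"));S=pickle.load(open("side0.pkl","rb"))
def stand(p,hz=.085):
    x,y,a=p; c,s=np.cos(a),np.sin(a); R=np.array([[c,-s,0],[s,c,0],[0,0,1]]); C,Sn=np.cos(np.pi/6),.5
    out=[]
    for u,v in((.11,.1),(.11,-.1),(-.11,-.1),(-.11,.1)):
        out.append(R@[u*C,v,hz+u*Sn]+[x,y,0])
    return np.array(out)
tp=np.array([(180.7,155.4),(242.2,151.3),(250.9,212.2),(192.6,215.7)])
sp=np.array([(196.6,248.4),(239.2,209.5),(296,252.9),(258.9,299.5)])
def res(p): 
    P=stand(p); return np.r_[(np.array([proj(T,q) for q in P])-tp).ravel(),(np.array([proj(S,q) for q in P])-sp).ravel()]
r=least_squares(res,[.6,.33,0]); print("stand",r.x,np.degrees(r.x[2]),r.fun.round(1))
hsv=cv2.cvtColor(T["frame"],cv2.COLOR_RGB2HSV)
m=((hsv[...,0]>105)&(hsv[...,0]<130)&(hsv[...,1]>150)).astype(np.uint8)[:, :]
m[:,:355]=0
n,l,st,ce=cv2.connectedComponentsWithStats(m); i=1+np.argmax(st[1:,4])
print(st[i]); cn=cv2.findContours((l==i).astype(np.uint8),0,2)[0][0]; print(cv2.approxPolyDP(cn,3,True).reshape(-1,2).tolist())
f=T["frame"][...,::-1][100:260,350:500]; cv2.imwrite("pics/crate.png",cv2.resize(f,None,fx=3.7,fy=3.7,interpolation=cv2.INTER_CUBIC))
# weights by template quad fit: dark fraction contour subpixel
g=cv2.cvtColor(T["frame"],cv2.COLOR_RGB2GRAY)
big=cv2.resize(g,None,fx=8,fy=8,interpolation=cv2.INTER_CUBIC)
b=(big<88).astype(np.uint8)
n,l,st,ce=cv2.connectedComponentsWithStats(b)
for k in range(1,n):
    x=(ce[k]+.5)/8-.5
    if 120*64<st[k,4]<600*64 and 280<x[0]<360 and 140<x[1]<245:
        cn=cv2.findContours((l==k).astype(np.uint8),0,1)[0][0]; rr=cv2.minAreaRect(cn)
        bx=(cv2.boxPoints(rr)+.5)/8-.5; W=np.array([ray(T,*q,.023) for q in bx])
        e=W[1]-W[0]; print("w",W.mean(0).round(4),(np.degrees(np.arctan2(e[1],e[0]))%90).round(1),np.linalg.norm(e).round(4),np.linalg.norm(W[2]-W[1]).round(4))
for n_,q in (("turq1",(344,141)),("turq2",(323,258)),("pad",(308,132)),("tape",(265,244)),("turq3",(387,267))): print(n_,ray(T,*q,.02).round(3))
E
python3 fit.py
```

```text
stand [0.587269   0.28373649 0.05443205] 3.118726820648213 [-1.  -0.   0.5 -0.3  0.7  0.3  0.2  1.1 -1.6 -1.   0.1 -2.1 -0.   0.9
  0.7  1. ]
[  368   118   109   122 12664]
[[372, 118], [368, 127], [371, 238], [476, 238], [470, 118]]
w [ 0.6732 -0.0049  0.023 ] 89.1 0.0605 0.0608
w [ 0.5647 -0.0556  0.023 ] 0.4 0.0586 0.0612
w [ 0.4499 -0.0539  0.023 ] 77.6 0.0591 0.0588
turq1 [ 0.743 -0.143  0.02 ]
turq2 [ 0.339 -0.062  0.02 ]
pad [ 0.777 -0.018  0.02 ]
tape [0.39  0.135 0.02 ]
turq3 [ 0.304 -0.279  0.02 ]
```

View pics/crate.png

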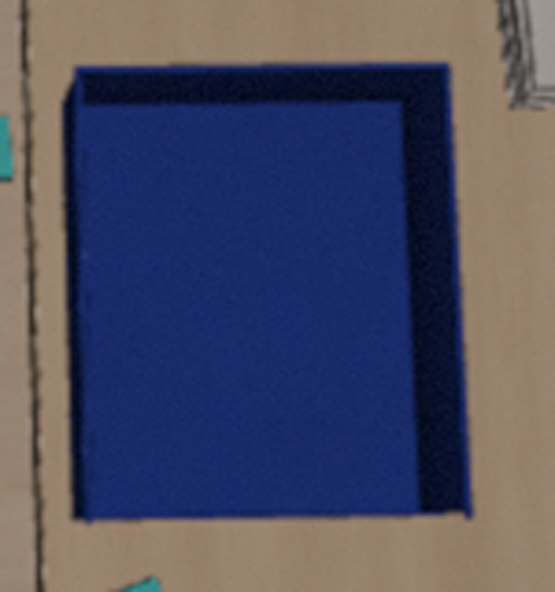

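Run:
```python
import pickle
from h import *
T=pickle.load(open("top0.pkl","rb"))
for q,z in (((371,118.4),.121),((471.6,117.8),.121),((477,239.7),.066),((374,239.5),.066),((372,127.6),.003),((458.6,127.2),.003),((463.4,239),.066)): print(q,z,ray(T,*q,z).round(3))
```

```text
(371, 118.4) 0.121 [ 0.793 -0.226  0.121]
(471.6, 117.8) 0.121 [ 0.79  -0.557  0.121]
(477, 239.7) 0.066 [ 0.392 -0.574  0.066]
(374, 239.5) 0.066 [ 0.399 -0.231  0.066]
(372, 127.6) 0.003 [ 0.794 -0.246  0.003]
(458.6, 127.2) 0.003 [ 0.791 -0.555  0.003]
(463.4, 239) 0.066 [ 0.395 -0.528  0.066]
```

```bash
cat >> h.py <<'E'
from scipy.spatial.transform import Rotation as Ro
def goal(x,y,z,a,tilt=0):
    # a: heading of tool x (deg), tilt: tool z leans forward along heading
    c,s=np.cos(np.radians(a)),np.sin(np.radians(a))
    R=np.array([[c,s,0],[s,-c,0],[0,0,-1.]]); 
    ax=R[:,1]; R=Ro.from_rotvec(np.radians(tilt)*ax).as_matrix()@R
    return R,np.array([x,y,z])
def plan(st,x,y,z,a,tilt=0):
    R,p=goal(x,y,z,a,tilt); R0=np.array(st["tcp_rot"]);p0=np.array(st["tool_pos"])
    print("goal z-axis",R[:,2].round(3),"trans",(R0.T@(p-p0)*1000).round(1).tolist(),"twist",Ro.from_matrix(R0.T@R).as_rotvec().round(4).tolist())
E
cat > p.py <<'E'
import sys
from plant import env
from h import *
st=env.observe()
print(round(st["clock"],2),st["tool_pos"].round(4),"f",st["force"].round(2),"op",round(st["opening"],3),"q",st["qpos"].round(1))
for a in sys.argv[1:]:
    plan(st,*[float(v) for v in a.split(",")])
E
python3 p.py .45,-.054,.12,-12.4
```

```text
0.1 [ 0.2394 -0.5222  0.2247] f [0.15 0.11 0.42] op 0.996 q [-77.4   9.1  91.6  -0.   79.4 -12. ]
goal z-axis [ 0.  0. -1.] trans [386.4, -337.7, 105.4] twist [-0.0017, 0.0002, 0.6462]
```

Emit:
servo_tool(
  translation=[
    [40,-35,0],
    [80,-70,0],
    [120,-105,0],
    [160,-140,0],
    [200,-175,0],
    [240,-210,0],
    [275,-240,10],
    [305,-266,25],
  ],
  twist=[
    [0,0,0.1],
    [0,0,0.2],
    [0,0,0.3],
    [0,0,0.4],
    [0,0,0.5],
    [0,0,0.6],
    [0,0,0.646],
    [0,0,0.646],
  ],
  claw=[-1,-1,-1,-1,-1,-1,-1,-1],
)

```text
clock: 0.77
tool_pos: [0.3768, -0.218, 0.2148]
tcp_rot: [[0.976, -0.217, 0.001], [-0.217, -0.976, -0.001], [0.002, 0.001, -1.0]]
force: [1.0, -0.6, 0.0]
opening: 0.999
```

```bash
python3 p.py .4499,-.0539,.10,-12.4
```

```text
0.77 [ 0.3768 -0.218   0.2148] f [ 1.02 -0.57  0.03] op 0.999 q [-46.  -12.2 113.6   0.   78.5  56.5]
goal z-axis [ 0.  0. -1.] trans [35.5, -176.2, 114.7] twist [0.0009, -0.0017, -0.0025]
```

Emit:
servo_tool(
  translation=[
    [8,-40,25],
    [16,-80,50],
    [24,-120,75],
    [32,-155,95],
    [35,-170,105],
    [35,-170,105],
    [35,-170,105],
  ],
  twist=[
    [0,0,0],
    [0,0,0],
    [0,0,0],
    [0,0,0],
    [0,0,0],
    [0,0,0],
    [0,0,0],
  ],
  claw=[-1,-1,-1,-1,-1,-1,-1],
)

```text
clock: 1.35
tool_pos: [0.4457, -0.0594, 0.1078]
tcp_rot: [[0.977, -0.211, -0.003], [-0.211, -0.977, 0.001], [-0.004, -0.0, -1.0]]
force: [0.2, 0.2, 1.4]
opening: 0.996
```

```bash
python3 p.py .4499,-.0539,.018,-12.4
```

```text
1.35 [ 0.4457 -0.0594  0.1078] f [0.16 0.22 1.38] op 0.996 q [-23.   -2.2 117.4  -0.   65.   79.2]
goal z-axis [ 0.  0. -1.] trans [3.2, -6.2, 89.8] twist [-0.0004, 0.0035, 0.0037]
```

Emit:
servo_tool(
  translation=[
    [1,-3,30],
    [3,-6,60],
    [3,-6,80],
    [3,-6,88],
    [3,-6,89],
    [3,-6,89],
    [3,-6,89],
  ],
  twist=[
    [0,0,0],
    [0,0,0.003],
    [0,0,0.003],
    [0,0,0.003],
    [0,0,0.003],
    [0,0,0.003],
    [0,0,0.003],
  ],
  claw=[-1,-1,-1,-1,-1,-1,-1],
)

```text
clock: 1.93
tool_pos: [0.4524, -0.0569, 0.022]
tcp_rot: [[0.976, -0.218, 0.003], [-0.218, -0.976, -0.001], [0.003, 0.001, -1.0]]
force: [0.7, 0.7, 0.1]
opening: 1.0
```

```bash
python3 p.py .4499,-.0539,.018,-12.4
```

```text
1.93 [ 0.4524 -0.0569  0.022 ] f [0.67 0.66 0.12] op 1.0 q [-22.4   7.5 119.   -0.   53.3  80.2]
goal z-axis [ 0.  0. -1.] trans [-3.1, -2.4, 3.9] twist [0.0006, -0.0031, -0.0036]
```

Emit:
servo_tool(
  translation=[
    [-3,0,5],
    [-3,-5,5],
    [-3,-11,5],
    [-3,-17,5],
    [-3,-23,5],
    [-3,-29,5],
    [-3,-35,5],
    [-3,-41,5],
  ],
  twist=[
    [0,0,0],
    [0,0,0],
    [0,0,0],
    [0,0,0],
    [0,0,0],
    [0,0,0],
    [0,0,0],
    [0,0,0],
  ],
  claw=[-1,-1,-1,-1,-1,-1,-1,-1],
)

```text
clock: 2.6
tool_pos: [0.4574, -0.0151, 0.0156]
tcp_rot: [[0.976, -0.217, 0.0], [-0.217, -0.976, -0.001], [0.001, 0.001, -1.0]]
force: [-1.3, -5.1, 1.2]
opening: 1.001
```

Emit:
servo_tool(
  translation=[
    [0,-6,0],
    [0,-12,0],
  ],
  twist=[
    [0,0,0],
    [0,0,0],
  ],
  claw=[-1,-1],
)

```text
clock: 2.77
tool_pos: [0.46, -0.0034, 0.0155]
tcp_rot: [[0.976, -0.217, 0.0], [-0.217, -0.976, -0.001], [0.001, 0.001, -1.0]]
force: [-0.9, -5.9, 1.6]
opening: 0.999
```

Emit:
servo_tool(
  translation=[
    [0,-6,0],
    [0,-12,0],
  ],
  twist=[
    [0,0,0],
    [0,0,0],
  ],
  claw=[-1,-1],
)

```text
clock: 2.93
tool_pos: [0.4626, 0.0083, 0.0156]
tcp_rot: [[0.976, -0.217, 0.0], [-0.217, -0.976, -0.001], [0.001, 0.001, -1.0]]
force: [-0.9, -5.9, 1.5]
opening: 1.008
```

Emit:
servo_tool(
  translation=[
    [0,-3,0],
    [0,-3,0],
    [0,-3,0],
  ],
  twist=[
    [0,0,0],
    [0,0,0],
    [0,0,0],
  ],
  claw=[-1,-1,-1],
)

```text
clock: 3.18
tool_pos: [0.4632, 0.0118, 0.0154]
tcp_rot: [[0.976, -0.217, 0.001], [-0.217, -0.976, 0.001], [0.0, -0.001, -1.0]]
force: [0.0, -0.1, 0.1]
opening: 1.003
```

```bash
python3 p.py
python3 - <<'E'
from plant import env
import cv2
f=env.capture("side")["frame"][...,::-1]
cv2.imwrite("pics/s1.png",cv2.resize(f[150:310,190:430],None,fx=3.3,fy=3.3))
E
```

```text
3.18 [0.4632 0.0118 0.0154] f [ 0.03 -0.08  0.09] op 1.003 q [-1.360e+01  9.400e+00  1.178e+02  1.000e-01  5.270e+01  8.890e+01]
```

View pics/s1.png

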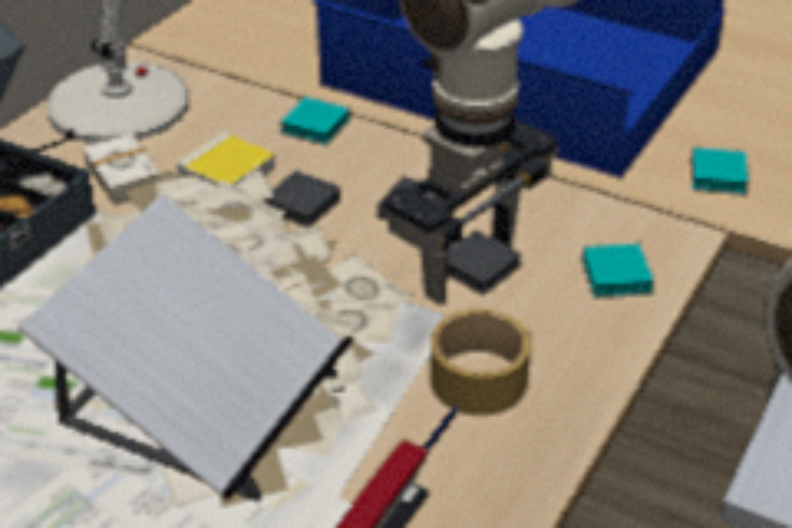

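Emit:
servo_tool(
  translation=[
    [0,8,0],
    [0,16,-5],
    [0,16,-40],
    [0,16,-75],
    [0,16,-85],
    [0,16,-85],
  ],
  twist=[
    [0,0,0],
    [0,0,0],
    [0,0,0],
    [0,0,0],
    [0,0,0],
    [0,0,0],
  ],
  claw=[-1,-1,-1,-1,-1,-1],
)

```text
clock: 3.73
tool_pos: [0.462, -0.0057, 0.1038]
tcp_rot: [[0.976, -0.218, 0.007], [-0.218, -0.976, -0.002], [0.007, 0.0, -1.0]]
force: [0.9, -0.3, -0.2]
opening: 0.999
```

```bash
python3 p.py .5647,-.0536,.08,.4
```

```text
3.73 [ 0.462  -0.0057  0.1038] f [ 0.94 -0.27 -0.23] op 0.999 q [-15.8  -0.4 116.2   0.   63.8  86.8]
goal z-axis [ 0.  0. -1.] trans [110.5, 24.3, 24.6] twist [0.0009, -0.0074, -0.227]
```

Emit:
servo_tool(
  translation=[
    [38,8,5],
    [76,17,15],
    [105,24,22],
    [110,24,24],
    [110,24,24],
    [110,24,24],
    [110,24,24],
  ],
  twist=[
    [0,0,-0.1],
    [0,0,-0.2],
    [0,-0.005,-0.227],
    [0,-0.005,-0.227],
    [0,-0.005,-0.227],
    [0,-0.005,-0.227],
    [0,-0.005,-0.227],
  ],
  claw=[-1,-1,-1,-1,-1,-1,-1],
)

```text
clock: 4.32
tool_pos: [0.5599, -0.051, 0.0756]
tcp_rot: [[1.0, 0.008, -0.007], [0.008, -1.0, 0.001], [-0.007, -0.001, -1.0]]
force: [0.2, 0.6, 0.4]
opening: 1.001
```

```bash
python3 p.py .5647,-.0536,.0155,.4
```

```text
4.32 [ 0.5599 -0.051   0.0756] f [0.22 0.65 0.38] op 1.001 q [-1.750e+01  1.690e+01  1.004e+02 -1.000e-01  6.310e+01  7.210e+01]
goal z-axis [ 0.  0. -1.] trans [5.2, 2.7, 60.0] twist [-0.0014, 0.007, 0.0009]
```

Emit:
servo_tool(
  translation=[
    [3,2,30],
    [3,2,55],
    [3,2,59],
    [3,2,60],
    [3,2,60],
    [3,2,60],
  ],
  twist=[
    [0,0.005,0],
    [0,0.005,0],
    [0,0.005,0],
    [0,0.005,0],
    [0,0.005,0],
    [0,0.005,0],
  ],
  claw=[-1,-1,-1,-1,-1,-1],
)

```text
clock: 4.82
tool_pos: [0.5653, -0.0539, 0.0181]
tcp_rot: [[1.0, 0.008, 0.003], [0.008, -1.0, -0.0], [0.003, 0.0, -1.0]]
force: [0.3, 0.1, -0.8]
opening: 1.002
```

```bash
python3 p.py .5647,-.0536,.0155,.4
```

```text
4.82 [ 0.5653 -0.0539  0.0181] f [ 0.27  0.09 -0.78] op 1.002 q [-17.7  22.4 101.    0.   56.5  71.9]
goal z-axis [ 0.  0. -1.] trans [-0.6, -0.3, 2.6] twist [0.0003, -0.0028, 0.001]
```

Push +y (tool −y): 14 gap + 50.

Emit:
servo_tool(
  translation=[
    [0,-5,2],
    [0,-11,2],
    [0,-17,2],
    [0,-23,2],
    [0,-29,2],
    [0,-35,2],
    [0,-41,2],
  ],
  twist=[
    [0,0,0],
    [0,0,0],
    [0,0,0],
    [0,0,0],
    [0,0,0],
    [0,0,0],
    [0,0,0],
  ],
  claw=[-1,-1,-1,-1,-1,-1,-1],
)

```text
clock: 5.4
tool_pos: [0.5641, -0.0121, 0.0145]
tcp_rot: [[1.0, 0.008, 0.0], [0.008, -1.0, 0.0], [0.0, -0.0, -1.0]]
force: [-0.7, -1.9, 1.0]
opening: 1.0
```

Emit:
servo_tool(
  translation=[
    [0,-6,0],
    [0,-12,0],
  ],
  twist=[
    [0,0,0],
    [0,0,0],
  ],
  claw=[-1,-1],
)

```text
clock: 5.57
tool_pos: [0.5638, -0.0001, 0.0143]
tcp_rot: [[1.0, 0.008, 0.0], [0.008, -1.0, 0.001], [0.0, -0.001, -1.0]]
force: [0.2, -2.2, 1.4]
opening: 0.995
```

Emit:
servo_tool(
  translation=[
    [0,-5,0],
    [0,-9,0],
    [0,-11,0],
    [0,-12,0],
    [0,-12,0],
  ],
  twist=[
    [0,0,0],
    [0,0,0],
    [0,0,0],
    [0,0,0],
    [0,0,0],
  ],
  claw=[-1,-1,-1,-1,-1],
)

```text
clock: 5.98
tool_pos: [0.5635, 0.0117, 0.0141]
tcp_rot: [[1.0, 0.008, -0.0], [0.008, -1.0, 0.001], [-0.0, -0.001, -1.0]]
force: [-0.4, 0.2, 0.2]
opening: 1.002
```

Emit:
servo_tool(
  translation=[
    [0,8,0],
    [0,12,-5],
    [0,12,-40],
    [0,12,-75],
    [0,12,-85],
    [0,12,-85],
  ],
  twist=[
    [0,0,0],
    [0,0,0],
    [0,0,0],
    [0,0,0],
    [0,0,0],
    [0,0,0],
  ],
  claw=[-1,-1,-1,-1,-1,-1],
)

```text
clock: 6.48
tool_pos: [0.5667, -0.0019, 0.1034]
tcp_rot: [[1.0, 0.007, 0.008], [0.007, -1.0, -0.001], [0.008, 0.001, -1.0]]
force: [-0.4, 1.0, -0.0]
opening: 1.001
```

```bash
python3 p.py .6732,-.0069,.08,-.9
python3 - <<'E'
from plant import env
import cv2
c=env.capture("top");f=c["frame"][...,::-1]
cv2.imwrite("pics/t2.png",cv2.resize(f[120:280,170:400],None,fx=3.4,fy=3.4))
E
```

```text
6.48 [ 0.5667 -0.0019  0.1034] f [-0.37  0.99 -0.01] op 1.001 q [-12.4  14.7  99.6   0.   65.3  77.1]
goal z-axis [ 0.  0. -1.] trans [106.3, 5.7, 24.2] twist [0.0009, -0.0077, 0.0228]
```

View pics/t2.png

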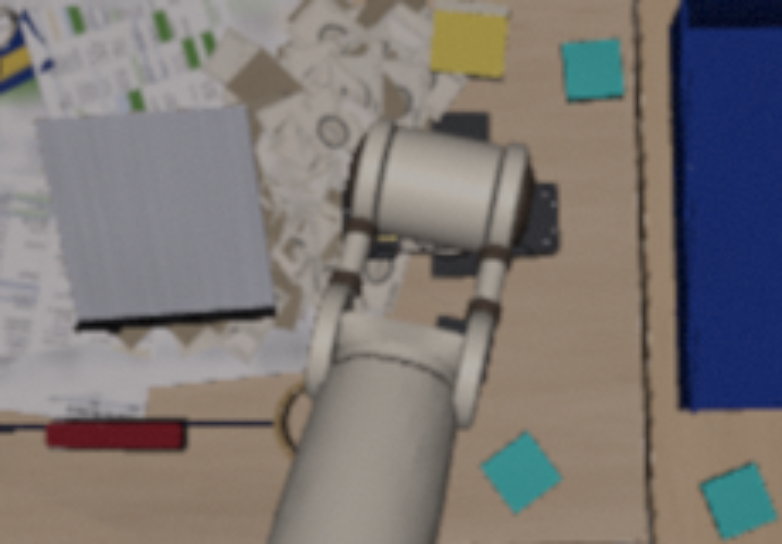

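Emit:
servo_tool(
  translation=[
    [38,2,5],
    [76,4,15],
    [102,6,22],
    [106,6,24],
    [106,6,24],
    [106,6,24],
    [106,6,24],
  ],
  twist=[
    [0,0,0.023],
    [0,0,0.023],
    [0,0,0.023],
    [0,0,0.023],
    [0,0,0.023],
    [0,0,0.023],
    [0,0,0.023],
  ],
  claw=[-1,-1,-1,-1,-1,-1,-1],
)

```text
clock: 7.12
tool_pos: [0.6683, -0.0057, 0.0744]
tcp_rot: [[1.0, -0.015, -0.002], [-0.015, -1.0, 0.001], [-0.002, -0.001, -1.0]]
force: [-0.2, 0.0, 0.1]
opening: 1.001
```

```bash
python3 p.py .6732,-.0069,.0155,-.9
```

```text
7.12 [ 0.6683 -0.0057  0.0744] f [-0.18  0.02  0.15] op 1.001 q [-10.8  30.8  81.8   0.   67.5  80. ]
goal z-axis [ 0.  0. -1.] trans [5.0, 1.2, 58.9] twist [-0.001, 0.0023, 0.0005]
```

Emit:
servo_tool(
  translation=[
    [4,1,30],
    [4,1,55],
    [4,1,59],
    [4,1,60],
    [4,1,60],
    [4,1,60],
  ],
  twist=[
    [0,0,0],
    [0,0,0],
    [0,0,0],
    [0,0,0],
    [0,0,0],
    [0,0,0],
  ],
  claw=[-1,-1,-1,-1,-1,-1],
)

```text
clock: 7.62
tool_pos: [0.675, -0.0071, 0.0175]
tcp_rot: [[1.0, -0.015, 0.003], [-0.015, -1.0, -0.0], [0.003, 0.0, -1.0]]
force: [0.1, 0.2, 0.2]
opening: 1.001
```

Emit:
servo_tool(
  translation=[
    [0,5,1],
    [0,11,1],
    [0,17,1],
    [0,23,1],
    [0,29,1],
    [0,35,1],
    [0,41,1],
  ],
  twist=[
    [0,0,0],
    [0,0,0],
    [0,0,0],
    [0,0,0],
    [0,0,0],
    [0,0,0],
    [0,0,0],
  ],
  claw=[-1,-1,-1,-1,-1,-1,-1],
)

```text
clock: 8.2
tool_pos: [0.6733, -0.0486, 0.0144]
tcp_rot: [[1.0, -0.015, 0.0], [-0.015, -1.0, 0.001], [0.0, -0.001, -1.0]]
force: [0.2, 2.3, 0.9]
opening: 1.002
```

Emit:
servo_tool(
  translation=[
    [0,6,0],
    [0,12,0],
  ],
  twist=[
    [0,0,0],
    [0,0,0],
  ],
  claw=[-1,-1],
)

```text
clock: 8.37
tool_pos: [0.673, -0.0606, 0.0142]
tcp_rot: [[1.0, -0.015, 0.0], [-0.015, -1.0, 0.001], [-0.0, -0.001, -1.0]]
force: [-0.9, 1.7, 1.3]
opening: 1.001
```

Emit:
servo_tool(
  translation=[
    [0,5,0],
    [0,9,0],
    [0,11,0],
    [0,12,0],
    [0,12,0],
  ],
  twist=[
    [0,0,0],
    [0,0,0],
    [0,0,0],
    [0,0,0],
    [0,0,0],
  ],
  claw=[-1,-1,-1,-1,-1],
)

```text
clock: 8.78
tool_pos: [0.6728, -0.0723, 0.0141]
tcp_rot: [[1.0, -0.015, -0.0], [-0.015, -1.0, 0.0], [-0.0, -0.0, -1.0]]
force: [0.2, 0.2, -1.0]
opening: 0.999
```

Emit:
servo_tool(
  translation=[
    [0,-10,0],
    [0,-14,-5],
    [0,-14,-40],
    [-30,-14,-80],
    [-60,-14,-120],
    [-90,-14,-140],
    [-120,-14,-140],
    [-150,-14,-140],
  ],
  twist=[
    [0,0,0],
    [0,0,0],
    [0,0,0],
    [0,0,0],
    [0,0,0],
    [0,0,0],
    [0,0,0],
    [0,0,0],
  ],
  claw=[-1,-1,-1,-1,-1,-1,-1,-1],
)

```text
clock: 9.45
tool_pos: [0.523, -0.0555, 0.1577]
tcp_rot: [[1.0, -0.014, 0.005], [-0.014, -1.0, -0.002], [0.005, 0.002, -1.0]]
force: [-0.4, -0.3, 0.6]
opening: 1.002
```

Emit:
servo_tool(
  translation=[
    [-20,40,0],
    [-40,80,0],
    [-60,120,0],
    [-80,150,0],
  ],
  twist=[
    [0,0,0.05],
    [0,0,0.1],
    [0,0,0.15],
    [0,0,0.2],
  ],
  claw=[-1,-1,-1,-1],
)

```text
clock: 9.78
tool_pos: [0.4421, -0.2024, 0.1549]
tcp_rot: [[0.977, -0.214, 0.001], [-0.214, -0.977, -0.001], [0.001, 0.0, -1.0]]
force: [-0.2, -0.6, 0.2]
opening: 1.006
```

```bash
cat > look.py <<'E'
import sys,cv2,numpy as np,pickle
from plant import env
from h import *
T=env.capture("top"); n=sys.argv[1]; pickle.dump(T,open(n+".pkl","wb"))
cv2.imwrite(f"pics/{n}.png",cv2.resize(T["frame"][...,::-1][100:280,170:500],None,fx=2.4,fy=2.4))
g=cv2.cvtColor(T["frame"],cv2.COLOR_RGB2GRAY)
big=cv2.resize(g,None,fx=8,fy=8,interpolation=cv2.INTER_CUBIC)
b=(big<88).astype(np.uint8)
nn,l,st,ce=cv2.connectedComponentsWithStats(b)
for k in range(1,nn):
    x=(ce[k]+.5)/8-.5
    if 120*64<st[k,4]<600*64 and 260<x[0]<360 and 140<x[1]<245:
        cn=cv2.findContours((l==k).astype(np.uint8),0,1)[0][0]; rr=cv2.minAreaRect(cn)
        bx=(cv2.boxPoints(rr)+.5)/8-.5; W=np.array([ray(T,*q,.023) for q in bx])
        e=W[1]-W[0]; print("w",W.mean(0).round(4),(np.degrees(np.arctan2(e[1],e[0]))%90).round(1),np.linalg.norm(e).round(4),np.linalg.norm(W[2]-W[1]).round(4))
E
python3 look.py t3; python3 p.py
```

```text
w [ 0.6722 -0.0552  0.023 ] 89.1 0.0588 0.0612
w [ 0.5639 -0.004   0.023 ] 89.7 0.0596 0.0614
w [ 0.4615 -0.0034  0.023 ] 78.1 0.0598 0.06
9.83 [ 0.4387 -0.2084  0.1548] f [-1.   -5.51 -1.1 ] op 1.002 q [-39.5  -0.4 109.9  -0.3  70.5  63.4]
```

View pics/t3.png

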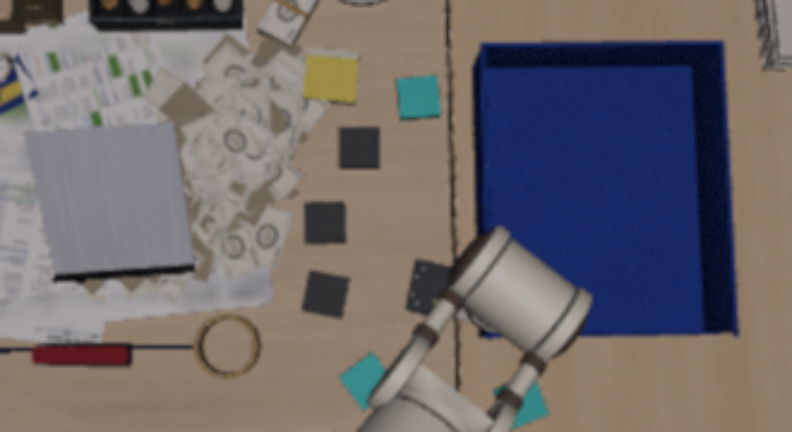

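```bash
python3 p.py .461,-.0036,.10,-12.2
```

```text
9.83 [ 0.4387 -0.2084  0.1548] f [-1.   -5.51 -1.1 ] op 1.002 q [-39.5  -0.4 109.9  -0.3  70.5  63.4]
goal z-axis [ 0.  0. -1.] trans [-23.7, -204.9, 53.9] twist [0.0047, 0.0007, -0.0109]
```

Emit:
servo_tool(
  translation=[
    [-4,-40,5],
    [-8,-80,10],
    [-12,-120,20],
    [-16,-160,35],
    [-20,-190,48],
    [-23,-203,54],
    [-23,-204,54],
    [-23,-204,54],
  ],
  twist=[
    [0,0,0],
    [0,0,0],
    [0,0,0],
    [0,0,0],
    [0,0,0],
    [0,0,0],
    [0,0,0],
    [0,0,0],
  ],
  claw=[-1,-1,-1,-1,-1,-1,-1,-1],
)

```text
clock: 10.5
tool_pos: [0.4636, 0.0035, 0.1003]
tcp_rot: [[0.978, -0.211, -0.0], [-0.211, -0.978, 0.0], [-0.0, -0.0, -1.0]]
force: [0.4, -0.1, 0.0]
opening: 0.996
```

```bash
python3 p.py .461,-.0036,.014,-12.2
```

```text
10.5 [0.4636 0.0035 0.1003] f [ 0.41 -0.11  0.  ] op 0.996 q [-14.6   0.5 115.7   0.   63.8  87.6]
goal z-axis [ 0.  0. -1.] trans [-1.0, 7.5, 86.3] twist [-0.0001, 0.0004, 0.0005]
```

Emit:
servo_tool(
  translation=[
    [-1,7,30],
    [-1,7,60],
    [-1,7,80],
    [-1,7,86],
    [-1,7,86],
    [-1,7,86],
  ],
  twist=[
    [0,0,0],
    [0,0,0],
    [0,0,0],
    [0,0,0],
    [0,0,0],
    [0,0,0],
  ],
  claw=[-1,-1,-1,-1,-1,-1],
)

```text
clock: 11.0
tool_pos: [0.4625, -0.0049, 0.0155]
tcp_rot: [[0.977, -0.214, 0.002], [-0.214, -0.977, -0.0], [0.002, -0.0, -1.0]]
force: [-0.3, 0.0, 0.8]
opening: 0.999
```

```bash
python3 p.py .461,-.0036,.014,-12.2
```

```text
11.0 [ 0.4625 -0.0049  0.0155] f [-0.26  0.03  0.8 ] op 0.999 q [-15.6   9.2 118.    0.   52.7  86.7]
goal z-axis [ 0.  0. -1.] trans [-1.7, -0.9, 1.5] twist [-0.0003, -0.0018, -0.0032]
```

Emit:
servo_tool(
  translation=[
    [-1,0,0.5],
    [-1,0,0.5],
    [-1,0,0.5],
    [-1,0,0.5],
    [-1,0,0.5],
    [-1,0,0.5],
    [-1,0,0.5],
    [-1,0,0.5],
  ],
  twist=[
    [0,0,0],
    [0,0,0],
    [0,0,0],
    [0,0,0],
    [0,0,0],
    [0,0,0],
    [0,0,0],
    [0,0,0],
  ],
  claw=[0.5,0.5,0.5,0.6,0.6,0.6,0.6,0.6],
)

```text
clock: 11.67
tool_pos: [0.4607, -0.0039, 0.0142]
tcp_rot: [[0.977, -0.213, 0.001], [-0.213, -0.977, 0.0], [0.0, -0.0, -1.0]]
force: [-2.1, -1.0, 5.0]
opening: 0.653
```

```bash
python3 p.py
```

```text
11.67 [ 0.4607 -0.0039  0.0142] f [-2.1  -1.03  4.95] op 0.653 q [-15.6   9.2 118.3   0.   52.5  86.7]
```

Emit:
servo_tool(
  translation=[
    [0,0,-10],
    [0,0,-35],
    [0,0,-70],
    [0,0,-105],
    [0,0,-140],
    [0,0,-160],
    [0,0,-165],
    [0,0,-165],
  ],
  twist=[
    [0,0,0],
    [0,0,0],
    [0,0,0],
    [0,0,0],
    [0,0,0],
    [0,0,0],
    [0,0,0],
    [0,0,0],
  ],
  claw=[0.6,0.6,0.6,0.6,0.6,0.6,0.6,0.6],
)

```text
clock: 12.33
tool_pos: [0.4606, -0.0037, 0.1795]
tcp_rot: [[0.977, -0.213, 0.002], [-0.213, -0.977, 0.0], [0.002, -0.001, -1.0]]
force: [0.5, 0.8, -6.5]
opening: 0.649
```

```bash
cat > board.py <<'E'
import sys
from plant import env
from h import *
st=env.observe()
print(round(st["clock"],2),st["tool_pos"].round(4),"f",st["force"].round(2),"op",round(st["opening"],3),"q",st["qpos"].round(1))
a=np.radians(3.1); n=np.array([-.5*np.cos(a),-.5*np.sin(a),np.cos(np.pi/6)]); M=np.array([.5873,.2837,.085])
up=np.array([np.cos(a)*.866,np.sin(a)*.866,.5])
d=st["tool_pos"]-M; print("rel board: up %.4f across %.4f normal %.4f"%(d@up,d@np.cross(n,up),d@n),"tilt err deg",np.degrees(np.arccos(-st["tcp_rot"][:,2]@n)).round(2), (st["tcp_rot"].T@n).round(4))
for h in sys.argv[1:]:
    p=M+n*float(h); print(p.round(4)); plan(st,*p,3.1,-30); plan(st,*p,3.1,30)
E
python3 board.py .08
```

```text
12.33 [ 0.4606 -0.0037  0.1795] f [ 0.46  0.81 -6.54] op 0.649 q [-15.6  -6.1 112.3   0.   73.7  86.7]
rel board: up -0.0758 across -0.2802 normal 0.1528 tilt err deg 29.9 [-0.4805  0.1324 -0.8669]
[0.5474 0.2815 0.1543]
goal z-axis [-0.499 -0.027 -0.866] trans [23.8, -297.2, 25.4] twist [-0.0709, -0.5221, -0.2629]
goal z-axis [ 0.499  0.027 -0.866] trans [23.8, -297.2, 25.4] twist [0.0701, 0.5187, -0.2631]
```

Emit:
servo_tool(
  translation=[
    [3,-37,0],
    [6,-74,0],
    [9,-111,0],
    [12,-148,0],
    [15,-185,5],
    [18,-222,10],
    [21,-259,18],
    [23,-285,24],
  ],
  twist=[
    [0.01,0.065,-0.033],
    [0.018,0.13,-0.066],
    [0.027,0.195,-0.1],
    [0.036,0.26,-0.132],
    [0.045,0.325,-0.165],
    [0.053,0.39,-0.198],
    [0.062,0.455,-0.23],
    [0.07,0.518,-0.263],
  ],
  claw=[0.6,0.6,0.6,0.6,0.6,0.6,0.6,0.6],
)

```text
clock: 13.0
tool_pos: [0.5409, 0.272, 0.1503]
tcp_rot: [[0.868, 0.057, 0.494], [0.05, -0.998, 0.028], [0.494, 0.0, -0.869]]
force: [1.0, -1.8, -7.3]
opening: 0.65
```

Emit:
servo_tool(
  translation=[
    [0,-6,0],
    [0,-8,0],
    [0,-8,0],
    [0,-8,0],
    [0,-8,0],
  ],
  twist=[
    [0,0,0],
    [0,0,0],
    [0,0,0],
    [0,0,0],
    [0,0,0],
  ],
  claw=[0.6,0.6,0.6,0.6,0.6],
)

```text
clock: 13.42
tool_pos: [0.5435, 0.2765, 0.1548]
tcp_rot: [[0.866, 0.052, 0.497], [0.045, -0.999, 0.026], [0.497, -0.0, -0.868]]
force: [-0.5, 0.2, -6.2]
opening: 0.648
```

```bash
python3 board.py .03
python3 - <<'E'
from plant import env
import cv2
c=env.capture("side");f=c["frame"][...,::-1]
cv2.imwrite("pics/s4.png",cv2.resize(f[120:320,160:400],None,fx=3.,fy=3.))
E
```

```text
13.42 [0.5435 0.2765 0.1548] f [-0.53  0.23 -6.17] op 0.648 q [ 19.9   0.7 113.8 -13.7  37.5 115.8]
rel board: up -0.0033 across -0.0048 normal 0.0825 tilt err deg 0.18 [-3.e-03  8.e-04 -1.e+00]
[0.5723 0.2829 0.111 ]
goal z-axis [-0.499 -0.027 -0.866] trans [3.4, -4.8, 52.5] twist [-0.0003, -1.0441, -0.0022]
goal z-axis [ 0.499  0.027 -0.866] trans [3.4, -4.8, 52.5] twist [0.0008, 0.003, -0.0019]
```

View pics/s4.png

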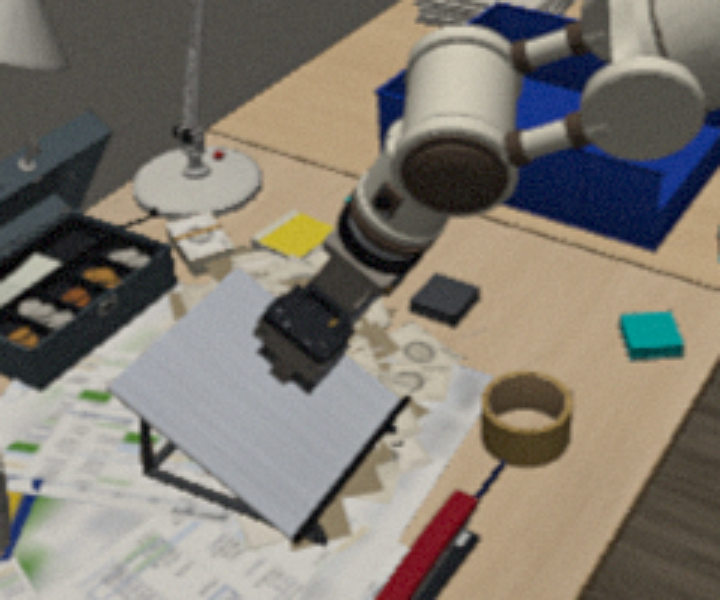

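Emit:
servo_tool(
  translation=[
    [3,-5,12],
    [3,-5,28],
    [3,-5,42],
    [3,-5,52],
    [3,-5,56],
    [3,-5,57],
    [3,-5,57],
    [3,-5,57],
  ],
  twist=[
    [0,0.003,0],
    [0,0.003,0],
    [0,0.003,0],
    [0,0.003,0],
    [0,0.003,0],
    [0,0.003,0],
    [0,0.003,0],
    [0,0.003,0],
  ],
  claw=[0.6,0.6,0.6,0.6,0.6,0.6,0.6,0.6],
)

```text
clock: 14.13
tool_pos: [0.5743, 0.2845, 0.1079]
tcp_rot: [[0.864, 0.054, 0.501], [0.046, -0.999, 0.028], [0.502, -0.001, -0.865]]
force: [-0.5, 0.1, -5.3]
opening: 0.651
```

```bash
python3 board.py .0145
```

```text
14.13 [0.5743 0.2845 0.1079] f [-0.53  0.14 -5.35] op 0.651 q [ 19.6   9.2 110.9 -15.6  31.8 117.7]
rel board: up 0.0003 across 0.0015 normal 0.0263 tilt err deg 0.11 [ 1.9e-03 -6.0e-04 -1.0e+00]
[0.5801 0.2833 0.0976]
goal z-axis [-0.499 -0.027 -0.866] trans [-0.3, 1.5, 11.8] twist [-0.0009, -1.0491, -0.0003]
goal z-axis [ 0.499  0.027 -0.866] trans [-0.3, 1.5, 11.8] twist [-0.0006, -0.0019, -0.0007]
```

Emit:
servo_tool(
  translation=[
    [0,1,3],
    [0,1,6],
    [0,1,8],
    [0,1,9],
    [0,1,9],
  ],
  twist=[
    [0,-0.001,0],
    [0,-0.001,0],
    [0,-0.001,0],
    [0,-0.001,0],
    [0,-0.001,0],
  ],
  claw=[0.6,0.6,0.6,0.6,0.6],
)

```text
clock: 14.55
tool_pos: [0.5784, 0.2836, 0.0988]
tcp_rot: [[0.865, 0.054, 0.498], [0.047, -0.999, 0.027], [0.499, -0.0, -0.866]]
force: [0.1, 0.0, -5.0]
opening: 0.648
```

Emit:
servo_tool(
  translation=[
    [0,0,0.7],
    [0,0,1.4],
    [0,0,1.5],
  ],
  twist=[
    [0,0,0],
    [0,0,0],
    [0,0,0],
  ],
  claw=[0.6,0.6,0.6],
)

```text
clock: 14.8
tool_pos: [0.5793, 0.2837, 0.0979]
tcp_rot: [[0.865, 0.054, 0.499], [0.046, -0.999, 0.027], [0.5, -0.0, -0.866]]
force: [-1.3, -0.3, -5.3]
opening: 0.651
```

```bash
python3 board.py
```

```text
14.8 [0.5793 0.2837 0.0979] f [-1.28 -0.28 -5.32] op 0.651 q [ 19.3  10.7 110.5 -15.7  30.8 117.7]
rel board: up -0.0005 across 0.0005 normal 0.0152 tilt err deg 0.02 [-3.e-04 -3.e-04 -1.e+00]
```

Emit:
servo_tool(
  translation=[
    [0,0,0.7],
    [0,0,0.8],
    [0,0,0.8],
  ],
  twist=[
    [0,0,0],
    [0,0,0],
    [0,0,0],
  ],
  claw=[0.6,0.6,0.6],
)

```text
clock: 15.05
tool_pos: [0.5797, 0.2838, 0.0973]
tcp_rot: [[0.865, 0.054, 0.499], [0.046, -0.999, 0.027], [0.5, -0.001, -0.866]]
force: [-0.1, -0.2, -5.8]
opening: 0.649
```

Emit:
servo_tool(
  translation=[
    [0,0,0.7],
    [0,0,0.8],
    [0,0,0.8],
  ],
  twist=[
    [0,0,0],
    [0,0,0],
    [0,0,0],
  ],
  claw=[0.6,0.6,0.6],
)

```text
clock: 15.3
tool_pos: [0.5797, 0.2838, 0.0972]
tcp_rot: [[0.865, 0.054, 0.499], [0.047, -0.999, 0.027], [0.499, -0.0, -0.866]]
force: [-8.9, -2.3, 4.1]
opening: 0.649
```

```bash
python3 board.py
```

```text
15.3 [0.5797 0.2838 0.0972] f [-8.88 -2.26  4.11] op 0.649 q [ 19.3  10.9 110.4 -15.8  30.7 117.8]
rel board: up -0.0004 across 0.0005 normal 0.0144 tilt err deg 0.04 [-7.e-04  1.e-04 -1.e+00]
```

Emit:
servo_tool(
  translation=[
    [0,0,0],
    [0,0,0],
    [0,0,0],
    [0,0,0],
    [0,0,0],
    [0,0,0],
  ],
  twist=[
    [0,0,0],
    [0,0,0],
    [0,0,0],
    [0,0,0],
    [0,0,0],
    [0,0,0],
  ],
  claw=[-0.4,-0.5,-0.8,-1,-1,-1],
)

```text
clock: 15.8
tool_pos: [0.5804, 0.2838, 0.0968]
tcp_rot: [[0.865, 0.054, 0.5], [0.046, -0.999, 0.028], [0.5, -0.001, -0.866]]
force: [-0.1, -0.2, -0.6]
opening: 0.996
```

```bash
python3 board.py
```

```text
15.8 [0.5804 0.2838 0.0968] f [-0.07 -0.25 -0.63] op 0.996 q [ 19.2  10.9 110.4 -15.8  30.6 117.8]
rel board: up -0.0001 across 0.0005 normal 0.0137 tilt err deg 0.03 [ 4.e-04 -5.e-04 -1.e+00]
```

Retreat along the normal.

Emit:
servo_tool(
  translation=[
    [0,0,-8],
    [0,0,-25],
    [0,0,-50],
    [0,0,-85],
    [0,0,-120],
    [0,0,-140],
    [0,0,-140],
  ],
  twist=[
    [0,0,0],
    [0,0,0],
    [0,0,0],
    [0,0,0],
    [0,0,0],
    [0,0,0],
    [0,0,0],
  ],
  claw=[-1,-1,-1,-1,-1,-1,-1],
)

```text
clock: 16.38
tool_pos: [0.5112, 0.2813, 0.2241]
tcp_rot: [[0.86, 0.055, 0.507], [0.046, -0.998, 0.031], [0.508, -0.004, -0.862]]
force: [-0.3, 1.0, 0.2]
opening: 0.999
```

```bash
python3 p.py .5636,-.004,.16,-.3;python3 - <<'E'
from plant import env
import cv2
c=env.capture("side");f=c["frame"][...,::-1]
cv2.imwrite("pics/s5.png",cv2.resize(f[150:320,160:400],None,fx=3.,fy=3.))
E
```

```text
16.38 [0.5112 0.2813 0.2241] f [-0.26  1.01  0.18] op 0.999 q [ 21.9  -8.5 114.3 -12.9  45.7 115.5]
goal z-axis [ 0.  0. -1.] trans [-0.6, 288.0, 72.9] twist [-0.0197, -0.5322, 0.0582]
```

View pics/s5.png

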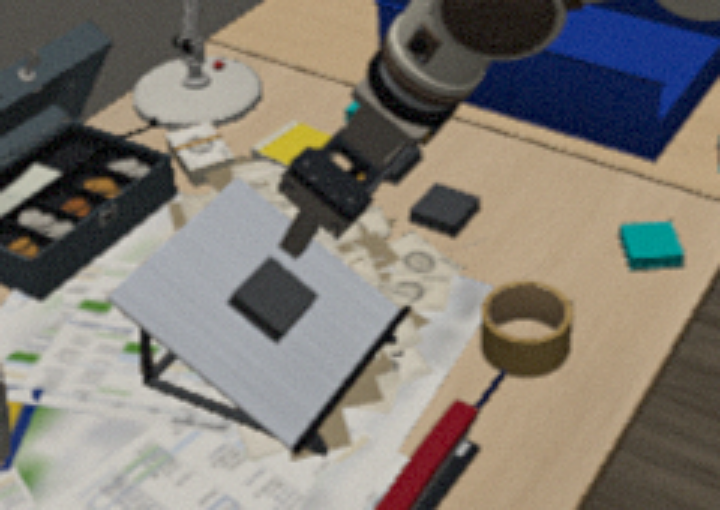

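Emit:
servo_tool(
  translation=[
    [0,36,0],
    [0,72,0],
    [0,108,5],
    [0,144,15],
    [0,180,30],
    [0,216,45],
    [0,252,60],
    [0,285,72],
  ],
  twist=[
    [0,-0.06,0.005],
    [-0.005,-0.13,0.01],
    [-0.01,-0.2,0.02],
    [-0.012,-0.27,0.03],
    [-0.015,-0.34,0.04],
    [-0.017,-0.41,0.05],
    [-0.018,-0.48,0.055],
    [-0.018,-0.525,0.057],
  ],
  claw=[-1,-1,-1,-1,-1,-1,-1,-1],
)

```text
clock: 17.1
tool_pos: [0.5613, -0.0054, 0.1523]
tcp_rot: [[1.0, -0.007, -0.008], [-0.007, -1.0, -0.001], [-0.008, 0.001, -1.0]]
force: [0.5, -0.6, 1.1]
opening: 0.997
```

```bash
python3 p.py .5636,-.004,.09,-.3
```

```text
17.1 [ 0.5613 -0.0054  0.1523] f [ 0.47 -0.59  1.06] op 0.997 q [-12.8  11.2  97.6  -0.2  71.6  77.7]
goal z-axis [ 0.  0. -1.] trans [2.8, -1.5, 62.2] twist [0.0014, 0.0079, -0.0017]
```

Emit:
servo_tool(
  translation=[
    [1,0,30],
    [1,0,55],
    [1,0,62],
    [1,0,62],
    [1,0,62],
  ],
  twist=[
    [0,0,0],
    [0,0,0],
    [0,0,0],
    [0,0,0],
    [0,0,0],
  ],
  claw=[-1,-1,-1,-1,-1],
)

```text
clock: 17.52
tool_pos: [0.562, -0.0026, 0.0929]
tcp_rot: [[1.0, -0.005, -0.003], [-0.005, -1.0, -0.002], [-0.003, 0.002, -1.0]]
force: [-0.3, 0.2, 0.2]
opening: 1.002
```

```bash
python3 p.py .5636,-.004,.014,-.3
```

```text
17.52 [ 0.562  -0.0026  0.0929] f [-0.26  0.17  0.2 ] op 1.002 q [-12.5  15.3 100.1  -0.2  64.7  77.8]
goal z-axis [ 0.  0. -1.] trans [1.8, 1.2, 78.9] twist [0.002, 0.0031, 0.0004]
```

Emit:
servo_tool(
  translation=[
    [1,1,30],
    [1,1,60],
    [1,1,75],
    [1,1,78],
    [1,1,78],
    [1,1,78],
  ],
  twist=[
    [0.001,0.002,0],
    [0.001,0.002,0],
    [0.001,0.002,0],
    [0.001,0.002,0],
    [0.001,0.002,0],
    [0.001,0.002,0],
  ],
  claw=[-1,-1,-1,-1,-1,-1],
)

```text
clock: 18.02
tool_pos: [0.5649, -0.0041, 0.0175]
tcp_rot: [[1.0, -0.005, 0.004], [-0.005, -1.0, -0.002], [0.004, 0.002, -1.0]]
force: [2.1, 0.4, 0.8]
opening: 1.003
```

```bash
python3 p.py .5636,-.004,.014,-.3
```

```text
18.02 [ 0.5649 -0.0041  0.0175] f [2.05 0.38 0.79] op 1.003 q [-1.260e+01  2.210e+01  1.015e+02 -1.000e-01  5.620e+01  7.770e+01]
goal z-axis [ 0.  0. -1.] trans [-1.4, -0.1, 3.5] twist [0.002, -0.0038, 0.0006]
```

Emit:
servo_tool(
  translation=[
    [0,0,1.5],
    [0,0,1.5],
    [0,0,1.5],
    [0,0,1.5],
    [0,0,1.5],
    [0,0,1.5],
    [0,0,1.5],
    [0,0,1.5],
  ],
  twist=[
    [0.001,0,0],
    [0.001,0,0],
    [0.001,0,0],
    [0.001,0,0],
    [0.001,0,0],
    [0.001,0,0],
    [0.001,0,0],
    [0.001,0,0],
  ],
  claw=[-1,0.2,0.5,0.6,0.6,0.6,0.6,0.6],
)

```text
clock: 18.68
tool_pos: [0.5633, -0.0041, 0.014]
tcp_rot: [[1.0, -0.005, 0.0], [-0.005, -1.0, -0.0], [0.0, 0.0, -1.0]]
force: [-1.3, -0.0, 1.2]
opening: 0.651
```

Emit:
servo_tool(
  translation=[
    [0,0,-10],
    [0,0,-35],
    [0,0,-70],
    [0,0,-105],
    [0,0,-140],
    [0,0,-175],
    [0,0,-195],
    [0,0,-200],
  ],
  twist=[
    [0,0,0],
    [0,0,0],
    [0,0,0],
    [0,0,0],
    [0,0,0],
    [0,0,0],
    [0,0,0],
    [0,0,0],
  ],
  claw=[0.6,0.6,0.6,0.6,0.6,0.6,0.6,0.6],
)

```text
clock: 19.35
tool_pos: [0.5649, -0.0043, 0.2183]
tcp_rot: [[1.0, -0.005, 0.007], [-0.005, -1.0, -0.002], [0.007, 0.002, -1.0]]
force: [1.4, -0.3, -6.3]
opening: 0.65
```

```bash
python3 p.py .66,-.385,.21,-.3
```

```text
19.35 [ 0.5649 -0.0043  0.2183] f [ 1.45 -0.29 -6.3 ] op 0.65 q [-12.7   7.6  94.   -0.   78.   77.6]
goal z-axis [ 0.  0. -1.] trans [97.0, 380.2, 9.6] twist [0.0016, -0.0068, 0.0002]
```

Emit:
servo_tool(
  translation=[
    [9,36,0],
    [18,74,0],
    [28,112,0],
    [37,150,0],
    [47,188,0],
    [56,226,0],
    [66,264,0],
    [75,302,0],
  ],
  twist=[
    [0,0,0],
    [0,0,0],
    [0,0,0],
    [0,0,0],
    [0,0,0],
    [0,0,0],
    [0,0,0],
    [0,0,0],
  ],
  claw=[0.6,0.6,0.6,0.6,0.6,0.6,0.6,0.6],
)

```text
clock: 20.02
tool_pos: [0.6354, -0.3073, 0.2103]
tcp_rot: [[1.0, -0.005, -0.004], [-0.005, -1.0, 0.003], [-0.004, -0.003, -1.0]]
force: [0.9, 0.2, -6.0]
opening: 0.648
```

Emit:
servo_tool(
  translation=[
    [8,36,0],
    [16,66,0],
    [21,82,0],
    [21,86,0],
    [21,86,0],
    [21,86,0],
  ],
  twist=[
    [0,0,0],
    [0,0,0],
    [0,0,0],
    [0,0,0],
    [0,0,0],
    [0,0,0],
  ],
  claw=[0.6,0.6,0.6,0.6,0.6,0.6],
)

```text
clock: 20.52
tool_pos: [0.6564, -0.3911, 0.2113]
tcp_rot: [[1.0, -0.005, -0.003], [-0.005, -1.0, 0.003], [-0.003, -0.003, -1.0]]
force: [0.4, 1.1, -5.8]
opening: 0.648
```

```bash
python3 p.py .66,-.395,.03,-.3;python3 - <<'E'
from plant import env
import cv2
c=env.capture("top");f=c["frame"][...,::-1]
cv2.imwrite("pics/t6.png",cv2.resize(f[80:300,250:500],None,fx=2.7,fy=2.7))
E
```

```text
20.52 [ 0.6564 -0.3911  0.2113] f [ 0.37  1.08 -5.75] op 0.648 q [-39.8  38.6  54.7   0.   87.   50.5]
goal z-axis [ 0.  0. -1.] trans [4.2, 4.4, 181.3] twist [-0.0031, 0.003, 0.0003]
```

View pics/t6.png

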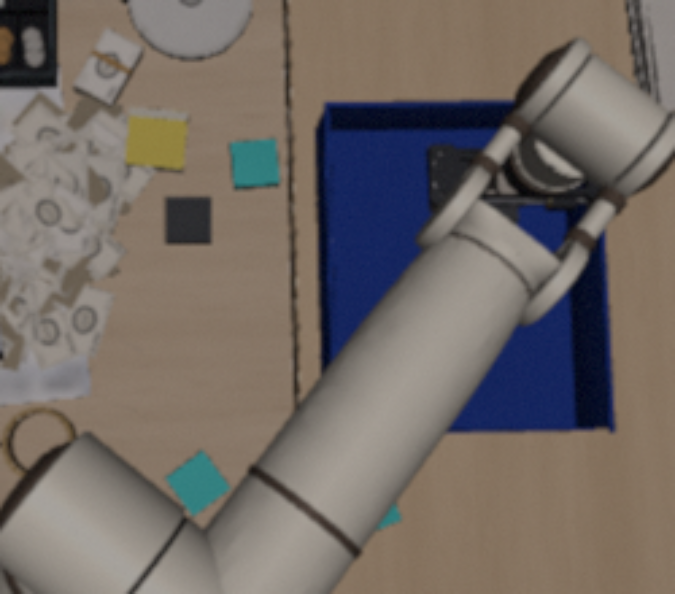

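Emit:
servo_tool(
  translation=[
    [2,0,30],
    [2,0,65],
    [2,0,100],
    [2,0,135],
    [2,0,160],
    [2,0,172],
    [2,0,176],
    [2,0,176],
  ],
  twist=[
    [0,0,0],
    [0,0,0],
    [0,0,0],
    [0,0,0],
    [0,0,0],
    [0,0,0],
    [0,0,0],
    [0,0,0],
  ],
  claw=[0.6,0.6,0.6,0.6,0.6,0.6,0.6,0.6],
)

```text
clock: 21.23
tool_pos: [0.6592, -0.3915, 0.0377]
tcp_rot: [[1.0, -0.004, -0.001], [-0.004, -1.0, 0.0], [-0.001, -0.0, -1.0]]
force: [0.2, 0.6, -5.1]
opening: 0.648
```

```bash
python3 p.py .66,-.395,.0175,-.3
```

```text
21.23 [ 0.6592 -0.3915  0.0377] f [ 0.19  0.59 -5.09] op 0.648 q [-39.7  46.9  61.9   0.   71.2  50.5]
goal z-axis [ 0.  0. -1.] trans [0.8, 3.5, 20.2] twist [-0.0005, 0.0005, 0.001]
```

Emit:
servo_tool(
  translation=[
    [0,0,6],
    [0,0,12],
    [0,0,15],
    [0,0,16],
    [0,0,16],
  ],
  twist=[
    [0,0,0],
    [0,0,0],
    [0,0,0],
    [0,0,0],
    [0,0,0],
  ],
  claw=[0.6,0.6,0.6,0.6,0.6],
)

```text
clock: 21.65
tool_pos: [0.6591, -0.3925, 0.0218]
tcp_rot: [[1.0, -0.005, -0.0], [-0.005, -1.0, -0.0], [-0.0, 0.0, -1.0]]
force: [-0.9, -0.3, -7.3]
opening: 0.649
```

Emit:
servo_tool(
  translation=[
    [0,0,0.7],
    [0,0,1.4],
    [0,0,2],
    [0,0,2],
  ],
  twist=[
    [0,0,0],
    [0,0,0],
    [0,0,0],
    [0,0,0],
  ],
  claw=[0.6,0.6,0.6,0.6],
)

```text
clock: 21.98
tool_pos: [0.6592, -0.3925, 0.0199]
tcp_rot: [[1.0, -0.005, 0.0], [-0.005, -1.0, -0.0], [0.0, 0.0, -1.0]]
force: [0.2, 0.4, -6.0]
opening: 0.651
```

```bash
python3 p.py .66,-.395,.0175,-.3
```

```text
21.98 [ 0.6592 -0.3925  0.0199] f [ 0.2   0.4  -5.97] op 0.651 q [-39.8  48.1  62.1  -0.   69.7  50.5]
goal z-axis [ 0.  0. -1.] trans [0.8, 2.5, 2.4] twist [0.0002, -0.0001, 0.0001]
```

Emit:
servo_tool(
  translation=[
    [0,0,0.7],
    [0,0,1.4],
    [0,0,2],
    [0,0,2],
  ],
  twist=[
    [0,0,0],
    [0,0,0],
    [0,0,0],
    [0,0,0],
  ],
  claw=[0.6,0.6,0.6,0.6],
)

```text
clock: 22.32
tool_pos: [0.6592, -0.3925, 0.0178]
tcp_rot: [[1.0, -0.005, 0.0], [-0.005, -1.0, -0.0], [0.0, 0.0, -1.0]]
force: [-0.5, 1.2, -5.2]
opening: 0.651
```

Emit:
servo_tool(
  translation=[
    [0,0,0.6],
    [0,0,0.9],
    [0,0,0.9],
  ],
  twist=[
    [0,0,0],
    [0,0,0],
    [0,0,0],
  ],
  claw=[0.6,0.6,0.6],
)

```text
clock: 22.57
tool_pos: [0.6593, -0.3926, 0.0171]
tcp_rot: [[1.0, -0.005, 0.0], [-0.005, -1.0, -0.0], [0.0, 0.0, -1.0]]
force: [-0.1, 0.2, -5.4]
opening: 0.65
```

Emit:
servo_tool(
  translation=[
    [0,0,0.5],
    [0,0,0.5],
    [0,0,0.5],
  ],
  twist=[
    [0,0,0],
    [0,0,0],
    [0,0,0],
  ],
  claw=[0.6,0.6,0.6],
)

```text
clock: 22.82
tool_pos: [0.6594, -0.3927, 0.017]
tcp_rot: [[1.0, -0.005, 0.001], [-0.005, -1.0, -0.001], [0.001, 0.001, -1.0]]
force: [-0.4, 0.9, -2.7]
opening: 0.647
```

Emit:
servo_tool(
  translation=[
    [0,0,0.4],
    [0,0,0.4],
    [0,0,0.4],
  ],
  twist=[
    [0,0,0],
    [0,0,0],
    [0,0,0],
  ],
  claw=[0.6,0.6,0.6],
)

```text
clock: 23.07
tool_pos: [0.6596, -0.3928, 0.017]
tcp_rot: [[1.0, -0.005, 0.001], [-0.005, -1.0, -0.001], [0.001, 0.001, -1.0]]
force: [-1.3, 0.6, 0.7]
opening: 0.65
```

Contact (~6 N). Release and retreat.

Emit:
servo_tool(
  translation=[
    [0,0,0],
    [0,0,0],
    [0,0,0],
    [0,0,0],
    [0,0,0],
  ],
  twist=[
    [0,0,0],
    [0,0,0],
    [0,0,0],
    [0,0,0],
    [0,0,0],
  ],
  claw=[-0.5,-0.8,-1,-1,-1],
)

```text
clock: 23.48
tool_pos: [0.6593, -0.3927, 0.0162]
tcp_rot: [[1.0, -0.005, 0.0], [-0.005, -1.0, -0.001], [0.0, 0.001, -1.0]]
force: [0.5, -0.3, -0.3]
opening: 0.984
```

Emit:
servo_tool(
  translation=[
    [0,0,-8],
    [0,0,-30],
    [0,0,-65],
    [0,0,-100],
    [0,0,-135],
    [0,0,-170],
    [0,0,-195],
    [0,0,-200],
  ],
  twist=[
    [0,0,0],
    [0,0,0],
    [0,0,0],
    [0,0,0],
    [0,0,0],
    [0,0,0],
    [0,0,0],
    [0,0,0],
  ],
  claw=[-1,-1,-1,-1,-1,-1,-1,-1],
)

```text
clock: 24.15
tool_pos: [0.6614, -0.3942, 0.2247]
tcp_rot: [[1.0, -0.005, 0.009], [-0.005, -1.0, -0.008], [0.009, 0.008, -1.0]]
force: [0.5, -0.2, 1.7]
opening: 1.003
```

```bash
python3 p.py .6722,-.0555,.16,-.9
```

```text
24.15 [ 0.6614 -0.3942  0.2247] f [ 0.53 -0.25  1.73] op 1.003 q [-39.8  38.4  53.5  -0.   87.4  50.5]
goal z-axis [ 0.  0. -1.] trans [8.5, -339.3, 62.2] twist [0.0077, -0.0094, 0.0106]
```

Emit:
servo_tool(
  translation=[
    [1,-38,0],
    [2,-76,0],
    [3,-114,0],
    [4,-152,0],
    [5,-190,0],
    [7,-228,0],
    [9,-266,0],
    [10,-304,15],
  ],
  twist=[
    [0,0,0.01],
    [0,0,0.01],
    [0,0,0.01],
    [0,0,0.01],
    [0,0,0.01],
    [0,0,0.01],
    [0,0,0.01],
    [0,0,0.01],
  ],
  claw=[-1,-1,-1,-1,-1,-1,-1,-1],
)

```text
clock: 24.82
tool_pos: [0.6719, -0.0871, 0.2035]
tcp_rot: [[1.0, -0.015, 0.005], [-0.015, -1.0, -0.002], [0.005, 0.002, -1.0]]
force: [1.0, 0.4, 0.7]
opening: 1.002
```

Emit:
servo_tool(
  translation=[
    [0,-20,20],
    [0,-28,50],
    [0,-30,80],
    [0,-30,100],
    [0,-30,105],
    [0,-30,105],
    [0,-30,105],
  ],
  twist=[
    [0,0,0],
    [0,0,0],
    [0,0,0],
    [0,0,0],
    [0,0,0],
    [0,0,0],
    [0,0,0],
  ],
  claw=[-1,-1,-1,-1,-1,-1,-1],
)

```text
clock: 25.4
tool_pos: [0.6716, -0.0589, 0.0968]
tcp_rot: [[1.0, -0.015, 0.001], [-0.015, -1.0, -0.0], [0.001, 0.0, -1.0]]
force: [0.5, -0.1, -0.3]
opening: 0.998
```

```bash
python3 p.py .6722,-.0555,.014,-.9
```

```text
25.4 [ 0.6716 -0.0589  0.0968] f [ 0.46 -0.11 -0.31] op 0.998 q [-15.3  30.   80.3  -0.   69.7  75.6]
goal z-axis [ 0.  0. -1.] trans [0.5, -3.4, 82.8] twist [0.0004, -0.001, 0.0003]
```

Emit:
servo_tool(
  translation=[
    [0,-3,30],
    [0,-3,60],
    [0,-3,76],
    [0,-3,81],
    [0,-3,81],
    [0,-3,81],
    [0,-3,81],
  ],
  twist=[
    [0,0,0],
    [0,0,0],
    [0,0,0],
    [0,0,0],
    [0,0,0],
    [0,0,0],
    [0,0,0],
  ],
  claw=[-1,-1,-1,-1,-1,-1,-1],
)

```text
clock: 25.98
tool_pos: [0.6734, -0.0562, 0.0179]
tcp_rot: [[1.0, -0.015, 0.005], [-0.015, -1.0, -0.001], [0.005, 0.001, -1.0]]
force: [0.2, -0.4, -0.1]
opening: 0.997
```

```bash
python3 p.py .6722,-.0555,.014,-.9
```

```text
25.98 [ 0.6734 -0.0562  0.0179] f [ 0.18 -0.43 -0.12] op 0.997 q [-15.   35.7  81.8  -0.   62.2  75.9]
goal z-axis [ 0.  0. -1.] trans [-1.2, -0.7, 3.9] twist [0.0014, -0.0048, 0.0004]
```

Emit:
servo_tool(
  translation=[
    [0,0,1.5],
    [0,0,1.5],
    [0,0,1.5],
    [0,0,1.5],
    [0,0,1.5],
    [0,0,1.5],
    [0,0,1.5],
    [0,0,1.5],
  ],
  twist=[
    [0,0,0],
    [0,0,0],
    [0,0,0],
    [0,0,0],
    [0,0,0],
    [0,0,0],
    [0,0,0],
    [0,0,0],
  ],
  claw=[-1,0.2,0.5,0.6,0.6,0.6,0.6,0.6],
)

```text
clock: 26.65
tool_pos: [0.6712, -0.0557, 0.0136]
tcp_rot: [[1.0, -0.015, 0.0], [-0.015, -1.0, -0.0], [0.0, 0.0, -1.0]]
force: [0.6, -1.4, 0.1]
opening: 0.645
```

Emit:
servo_tool(
  translation=[
    [0,0,-10],
    [0,0,-35],
    [0,0,-70],
    [0,0,-105],
    [0,0,-140],
    [0,0,-175],
    [0,0,-195],
    [0,0,-200],
  ],
  twist=[
    [0,0,0],
    [0,0,0],
    [0,0,0],
    [0,0,0],
    [0,0,0],
    [0,0,0],
    [0,0,0],
    [0,0,0],
  ],
  claw=[0.6,0.6,0.6,0.6,0.6,0.6,0.6,0.6],
)

```text
clock: 27.32
tool_pos: [0.6731, -0.0558, 0.2189]
tcp_rot: [[1.0, -0.015, 0.008], [-0.015, -1.0, -0.002], [0.008, 0.002, -1.0]]
force: [1.2, 0.5, -4.2]
opening: 0.651
```

```bash
python3 p.py .53,-.39,.21,-.9
```

```text
27.32 [ 0.6731 -0.0558  0.2189] f [ 1.18  0.47 -4.23] op 0.651 q [-15.   23.7  74.4  -0.   81.4  75.9]
goal z-axis [ 0.  0. -1.] trans [-138.2, 336.2, 8.5] twist [0.0019, -0.0075, 0.0008]
```

Emit:
servo_tool(
  translation=[
    [-14,34,0],
    [-28,69,0],
    [-43,104,0],
    [-57,138,0],
    [-71,173,0],
    [-85,207,0],
    [-99,242,0],
    [-114,276,0],
  ],
  twist=[
    [0,0,0],
    [0,0,0],
    [0,0,0],
    [0,0,0],
    [0,0,0],
    [0,0,0],
    [0,0,0],
    [0,0,0],
  ],
  claw=[0.6,0.6,0.6,0.6,0.6,0.6,0.6,0.6],
)

```text
clock: 27.98
tool_pos: [0.551, -0.3303, 0.2108]
tcp_rot: [[1.0, -0.015, -0.003], [-0.015, -1.0, 0.003], [-0.003, -0.003, -1.0]]
force: [0.3, -0.6, -6.1]
opening: 0.651
```

Emit:
servo_tool(
  translation=[
    [-12,30,0],
    [-22,50,0],
    [-25,58,0],
    [-25,60,0],
    [-25,60,0],
    [-25,60,0],
  ],
  twist=[
    [0,0,0],
    [0,0,0],
    [0,0,0],
    [0,0,0],
    [0,0,0],
    [0,0,0],
  ],
  claw=[0.6,0.6,0.6,0.6,0.6,0.6],
)

```text
clock: 28.48
tool_pos: [0.5276, -0.3877, 0.2125]
tcp_rot: [[1.0, -0.014, -0.001], [-0.014, -1.0, 0.002], [-0.001, -0.002, -1.0]]
force: [0.3, 0.5, -6.0]
opening: 0.648
```

```bash
python3 p.py .53,-.39,.035,-.9
```

```text
28.48 [ 0.5276 -0.3877  0.2125] f [ 0.33  0.48 -6.01] op 0.648 q [-46.9  21.3  78.3   0.   80.5  43.9]
goal z-axis [ 0.  0. -1.] trans [2.6, 2.6, 177.5] twist [-0.0018, 0.0008, 0.0019]
```

Emit:
servo_tool(
  translation=[
    [2,2,30],
    [2,2,65],
    [2,2,100],
    [2,2,135],
    [2,2,160],
    [2,2,173],
    [2,2,177],
    [2,2,177],
  ],
  twist=[
    [0,0,0],
    [0,0,0],
    [0,0,0],
    [0,0,0],
    [0,0,0],
    [0,0,0],
    [0,0,0],
    [0,0,0],
  ],
  claw=[0.6,0.6,0.6,0.6,0.6,0.6,0.6,0.6],
)

```text
clock: 29.15
tool_pos: [0.5295, -0.3905, 0.0362]
tcp_rot: [[1.0, -0.014, -0.0], [-0.014, -1.0, 0.001], [-0.0, -0.001, -1.0]]
force: [1.0, 0.2, -5.6]
opening: 0.651
```

Emit:
servo_tool(
  translation=[
    [0,0,6],
    [0,0,11],
    [0,0,14],
    [0,0,15],
    [0,0,15],
  ],
  twist=[
    [0,0,0],
    [0,0,0],
    [0,0,0],
    [0,0,0],
    [0,0,0],
  ],
  claw=[0.6,0.6,0.6,0.6,0.6],
)

```text
clock: 29.57
tool_pos: [0.5291, -0.3915, 0.0217]
tcp_rot: [[1.0, -0.015, 0.0], [-0.015, -1.0, -0.0], [0.0, 0.0, -1.0]]
force: [-0.5, -0.1, -5.3]
opening: 0.647
```

```bash
python3 p.py
```

```text
29.57 [ 0.5291 -0.3915  0.0217] f [-0.5  -0.07 -5.31] op 0.647 q [-47.   33.4  84.8  -0.   61.8  43.9]
```

Emit:
servo_tool(
  translation=[
    [0,0,1],
    [0,0,2],
    [0,0,3],
    [0,0,3.8],
    [0,0,3.8],
  ],
  twist=[
    [0,0,0],
    [0,0,0],
    [0,0,0],
    [0,0,0],
    [0,0,0],
  ],
  claw=[0.6,0.6,0.6,0.6,0.6],
)

```text
clock: 29.98
tool_pos: [0.5291, -0.3914, 0.0176]
tcp_rot: [[1.0, -0.015, -0.0], [-0.015, -1.0, -0.0], [-0.0, 0.0, -1.0]]
force: [0.2, -0.0, -6.0]
opening: 0.651
```

Emit:
servo_tool(
  translation=[
    [0,0,0.6],
    [0,0,0.8],
    [0,0,0.8],
  ],
  twist=[
    [0,0,0],
    [0,0,0],
    [0,0,0],
  ],
  claw=[0.6,0.6,0.6],
)

```text
clock: 30.23
tool_pos: [0.5292, -0.3915, 0.017]
tcp_rot: [[1.0, -0.015, 0.0], [-0.015, -1.0, -0.0], [0.0, 0.0, -1.0]]
force: [-0.2, 0.1, -5.2]
opening: 0.645
```

Emit:
servo_tool(
  translation=[
    [0,0,0.5],
    [0,0,0.5],
    [0,0,0.5],
  ],
  twist=[
    [0,0,0],
    [0,0,0],
    [0,0,0],
  ],
  claw=[0.6,0.6,0.6],
)

```text
clock: 30.48
tool_pos: [0.5292, -0.3915, 0.0166]
tcp_rot: [[1.0, -0.015, 0.0], [-0.015, -1.0, -0.0], [0.0, 0.0, -1.0]]
force: [-0.2, -0.6, -4.5]
opening: 0.647
```

Emit:
servo_tool(
  translation=[
    [0,0,0.5],
    [0,0,0.5],
    [0,0,0.5],
  ],
  twist=[
    [0,0,0],
    [0,0,0],
    [0,0,0],
  ],
  claw=[0.6,0.6,0.6],
)

```text
clock: 30.73
tool_pos: [0.5294, -0.3917, 0.0166]
tcp_rot: [[1.0, -0.015, 0.001], [-0.015, -1.0, -0.001], [0.001, 0.001, -1.0]]
force: [-0.6, 0.9, -0.7]
opening: 0.65
```

Emit:
servo_tool(
  translation=[
    [0,0,0.2],
    [0,0,0.2],
    [0,0,0.2],
  ],
  twist=[
    [0,0,0],
    [0,0,0],
    [0,0,0],
  ],
  claw=[0.6,0.6,0.6],
)

```text
clock: 30.98
tool_pos: [0.5295, -0.3918, 0.0165]
tcp_rot: [[1.0, -0.015, 0.001], [-0.015, -1.0, -0.001], [0.001, 0.001, -1.0]]
force: [-1.7, 2.1, 3.9]
opening: 0.649
```

Emit:
servo_tool(
  translation=[
    [0,0,0],
    [0,0,0],
    [0,0,0],
    [0,0,0],
    [0,0,0],
  ],
  twist=[
    [0,0,0],
    [0,0,0],
    [0,0,0],
    [0,0,0],
    [0,0,0],
  ],
  claw=[-0.5,-0.8,-1,-1,-1],
)

```text
clock: 31.4
tool_pos: [0.5292, -0.3915, 0.0157]
tcp_rot: [[1.0, -0.015, 0.0], [-0.015, -1.0, -0.0], [0.0, 0.0, -1.0]]
force: [-0.3, -0.7, -0.1]
opening: 0.985
```

Emit:
servo_tool(
  translation=[
    [0,0,-8],
    [0,0,-30],
    [0,0,-65],
    [0,0,-100],
    [0,0,-135],
    [0,0,-170],
    [0,0,-200],
    [0,0,-215],
  ],
  twist=[
    [0,0,0],
    [0,0,0],
    [0,0,0],
    [0,0,0],
    [0,0,0],
    [0,0,0],
    [0,0,0],
    [0,0,0],
  ],
  claw=[-1,-1,-1,-1,-1,-1,-1,-1],
)

```text
clock: 32.07
tool_pos: [0.5305, -0.3927, 0.2371]
tcp_rot: [[1.0, -0.015, 0.006], [-0.015, -1.0, -0.006], [0.006, 0.006, -1.0]]
force: [0.1, -0.8, 0.0]
opening: 0.995
```

Emit:
servo_tool(
  translation=[
    [-35,0,0],
    [-70,0,0],
    [-105,0,0],
    [-140,0,0],
    [-175,0,0],
    [-200,0,0],
    [-200,0,0],
    [-200,0,0],
  ],
  twist=[
    [0,0,0],
    [0,0,0],
    [0,0,0],
    [0,0,0],
    [0,0,0],
    [0,0,0],
    [0,0,0],
    [0,0,0],
  ],
  claw=[-1,-1,-1,-1,-1,-1,-1,-1],
)

```text
clock: 32.73
tool_pos: [0.3285, -0.3887, 0.2315]
tcp_rot: [[1.0, -0.017, 0.001], [-0.017, -1.0, -0.001], [0.001, 0.001, -1.0]]
force: [0.3, 0.3, -0.5]
opening: 0.997
```

```bash
python3 p.py
python3 - <<'E'
from plant import env
import cv2
for n in("top","side"):
    f=env.capture(n)["frame"][...,::-1]; cv2.imwrite(f"pics/{n}_end.png",f)
E
```

```text
32.73 [ 0.3285 -0.3887  0.2315] f [ 0.27  0.35 -0.49] op 0.997 q [-63.4  -1.2 101.6   0.   79.5  27.6]
```

View pics/top_end.png

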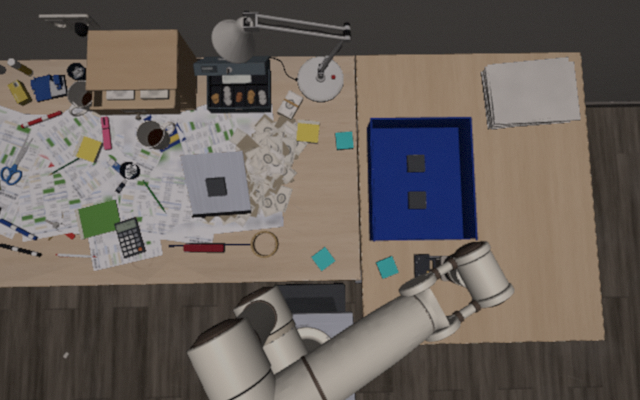

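View pics/side_end.png

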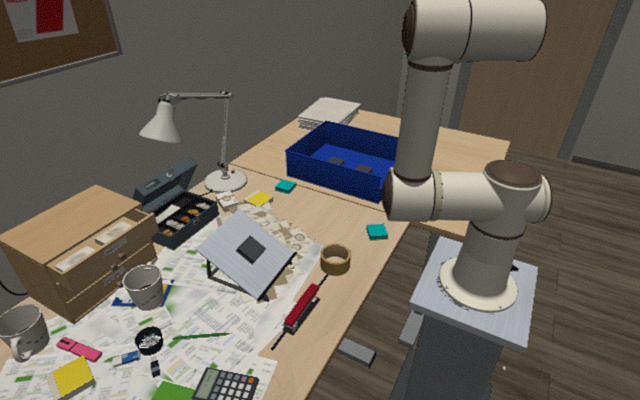

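```bash
python3 -c "
from plant import env
print(env.hand_in())"
```

```text
the job is handed in; nothing more can be done
None
```

All three weights were tried and placed as asked, and I handed the job in at about 33 s of the 72 s allowed.

**Slides:** I pushed each weight about 5 cm along the desk; the camera measured 50 to 52 mm for each. The one nearest the robot resisted with about 6 N, so it is the grippy one. The other two read about 2 N. That is above the 1.2 N you gave for a worn foot, but the readings carry roughly 1 N of noise, and 2 N is still well below 4 N.

**Placing:** The grippy weight went onto the middle of the board with the gripper tilted 30 degrees. I pressed it flat until it met about 13 N of contact force before letting go. I then set the two smooth ones down on the crate floor, letting go only after I felt contact.

**Last checks:** The final top and side pictures show:
- **Grippy weight:** flat at the board's middle, top pixel (217,186), and still there about 16 s after release.
- **Smooth weights:** both flat in the crate, at top pixels (416,163) and (418,200).
- **Other objects:** by eye, the note pad, stapler, tape roll and turquoise look-alikes are where they were at the start.
- **Robot:** the arm is clear of everything. No check failed; the 2 N readings above were the only ones that disagreed with what you gave.

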